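# Flip out the rim hook and hang the long-shackled padlock

## Task

Two closed padlocks stand on the board that lies over the blue tote. Swing the folded hook on the tote's far rim all the way down until it points level at you, then hang the padlock with the long shackle on it by its shackle and let go. Leave the short-shackled padlock where it stands.

Things in the scene. Friction and masses are not known exactly. Their poses are not given: they have to be found in the camera images.
- hook_bracket: Fixed steel bracket, 64 mm wide, clipped upright on the blue tote's far rim (rim at z = 0.184, 81 mm below this origin). Its axes are the world's. Origin: middle of the hinge axis, which runs along y. Its plate, 10 to 14 mm beyond the origin in x, ends 10 mm above it; higher up, the space behind the folded hook is free. A board (top z = 0.196) covers the tote up to 120 mm short of the origin in x
- hook (a joint): Hinge angle (rad) of the hook, an 8 mm round bar reaching 76 mm from the hinge: 0 folded, straight up; pi/2 fully out, level towards the robot (-x), on its stop. Starts at 0 to 0.15. Past about 0.5 it drops to the stop by its weight; no latch or spring. Its last 14 mm bends, when folded, away from the robot; when out, up to 12 mm above the bar's centre line
- long_padlock_center (a point): Centre of the brass body (24 mm along its x, 48 along y, 46 high, so 23 mm above its underside) of the long-shackled padlock, 240 g, shut, standing on the board. Its 8 mm bar shackle rises 40 mm above the body's top in the y-z plane; the opening, seen along x, is 28 mm wide (14 mm at its top) and 32 mm high. A half turn about z changes nothing
- short_padlock_center (a point): Centre of the body of the other padlock, to be left alone: the same brass body (24 x 48 x 46 mm, upright), but its shackle rises only 19 mm above the body and has an opening 11 mm high

How it is judged:
By the outcome, as a careful person would: the job done as asked, in the order asked, and still so for the second after the job is handed in, with the robot touching nothing.
It also fails if it takes over 56 s, if anything falls off the work surface, if the arm or the gripper's body presses on something with over 40 N, if the wrist force passes 120 N, or if a joint passes its speed limit or range.

## Robot

A 6-joint arm with a two-finger parallel gripper is mounted at the origin on the work surface; the furniture and walls round the work are solid. World frame = base frame: x ahead of the robot, y to its left, z up, the work surface at z = 0. Lengths are in m, angles in rad, forces in N, time in s.
With the tool pointing down it reaches from about 0.375 to 0.9 m from the base axis. Payload 3.1 kg.
Tool frame: the origin (TCP) lies midway between the tips of the shut fingers; the grasp point (between the pads) lies 19 mm behind it; z points along the fingers, y is the line along which they close (so a half turn about z gives the same grasp; the last joint's range is limited). The gripper opens to 87 mm and grips with 3 to 60 N. Pads are 19 mm wide; open, the fingers measure 117 mm over their backs; the gripper's body (75 mm by 190 mm) begins 51 mm behind the grasp point.
Start: joints at [1.018, 0.527, 1.433, -0, 1.181, -0.178], TCP at [0.228, 0.582, 0.223] pointing down, gripper open.
Joint ranges: [-3.08, 3.08], [-0.75, 2.2], [0.22, 2.44], [-1.43, 4.57], [0, 2.65], [-2.85, 2.85]. Speed limits (rad/s): [2.79, 2.79, 3.14, 3.14, 3.14, 3.14].

## Interface

Orientations are given as a unit quaternion [x, y, z, w].
In Python, from rig import status, imaging, order gives the robot as it stands.
- The arm moves only by the tool arm_command, never from a script. Its argument "deltas" is one flat list of numbers, 5 for each row, row after row: the opening, from -1 (shut) to 1 (fully open), so that 0 is half open, then the shift along the tool's x, y, z in m, then the turn about the tool's z in rad. In form: [gripper, tx, ty, tz, roll, gripper, tx, ty, tz, roll, ...]. A call has 1 to 12 rows; each row shifts and turns the commanded pose from where the row before left it, along the tool's axes as they then stand; what a row does not reach is not made up. A row lasts 1/8 s, in which the tool goes at most 62.5 mm and 10.7 degrees, less where a joint would pass 70% of its speed; a pose out of reach is approached as far as the arm can. A call with a gripper value outside its range is refused whole. The fingers move at their own pace and stop on an object; "newtons" is the grip in N (left out, the last holds). Time passes only in rows, so rows that do not move let the fingers close. It gives the time, the measured TCP pose, the force, the opening and the grip force at its end, in the units of the state.
- status.get_obs(): the state, without advancing time (a new reading comes with each control period).
- imaging.camera(name): name is "scene" or "top" or "wrist"; returns (picture, depth): 480x640x3 uint8, red, green, blue; 480x640 float32, m along the optical axis (not along the pixel's ray), 0 where there is no reading.
- imaging.camera_params(name): a dict with "intrinsics" (3x3 intrinsics, pixels), "k1" (the pictures are not rectified: a ray, as slopes to the right and down, at radius r is drawn at 1 + k1 r^2 times it, then the intrinsics apply), "camera_from_world" (4x4, takes a point from world to camera coordinates). Camera axes: x right, y up, looking along -z (the intrinsics and any distortion apply to the point x, -y, -z); pixel columns grow to the right and rows downward; lengths in m; the calibration is good to about 2 mm. A picture is of the moment at which its call begins: read the wrist's pose just before it. camera_params takes no time and is no camera call; for the wrist camera it gives the pose at the moment of the call.
- order.hand_in(): hands the job in; it is judged then, once.
The state is a dict: "time": time; "q": joint angles; "joint_velocities": joint speeds; "joint_torque": joint torques, N m; "position": TCP position; "tool_rot": TCP orientation; "ft_force": force on the tool from outside, world axes, zero at the start; "moment": the same for the moment, N m; "grip_width": finger opening in m; "grip_force": force on a finger pad.
Only numpy, scipy, OpenCV 4.12 (cv2) and the standard library are available. Lean on these libraries where they do the work, as an engineer would, in place of code of your own. Each camera call takes 0.05 s, during which the arm holds its last target. There are 200 camera calls.

## Working session

There is one attempt and no reset: what is moved stays moved. The work goes in short steps, Python scripts to look and compute and a tool call to move; the robot and the scene stay as the last step left them, time stands still between calls to the robot, and variables do not carry over. Pictures are saved under pics/ and viewed, at most 10 in all, crops included, and the job is handed in when it is done.

Besides the shell and the picture viewer there is one more tool, called in YAML: its name, and indented under it one key for each argument. arm_command: Moves the arm, as the interface text tells. Its arguments: {"type":"object","properties":{"deltas":{"type":"array"},"newtons":{"type":"number"}},"required":["deltas"]}

```bash
mkdir -p pics; cat > h.py <<'E'
import numpy as np, cv2
from rig import status, imaging, order
def cap(n):
    p=imaging.camera_params(n); im,d=imaging.camera(n); return im,d,p
def world(p,d):
    "world point per pixel"
    K=p["intrinsics"];h,w=d.shape
    u,v=np.meshgrid(np.arange(w),np.arange(h))
    a=np.stack([u,v],-1).reshape(-1,1,2).astype(float)
    r=cv2.undistortPoints(a,np.array(K),np.array([p["k1"],0,0,0.])).reshape(h,w,2)
    c=np.stack([r[...,0]*d,-r[...,1]*d,-d,np.ones_like(d)],-1)
    return (c@np.linalg.inv(p["camera_from_world"]).T)[...,:3]
E
python3 - <<'E'
from h import *
s=status.get_obs();print({k:np.round(v,3).tolist() for k,v in s.items()})
for n in("scene","top"):
    im,d,p=cap(n); np.savez(f"{n}0.npz",im=im,d=d,W=world(p,d)); cv2.imwrite(f"pics/{n}0.png",im[...,::-1])
    print(n,np.round(np.linalg.inv(p["camera_from_world"]),3).tolist(),p["k1"],p["intrinsics"])
E
```

```text
{'time': 0.0, 'q': [1.018, 0.528, 1.434, 0.0, 1.181, -0.178], 'joint_velocities': [-0.0, -0.001, 0.0, 0.001, 0.0, -0.001], 'joint_torque': [-0.0, -44.004, -17.659, 0.063, 0.058, -0.0], 'position': [0.228, 0.581, 0.222], 'tool_rot': [0.186, 0.983, -0.001, -0.0], 'ft_force': [-0.712, -0.168, 0.388], 'moment': [-0.014, -0.012, 0.0], 'grip_force': 0.0, 'grip_width': 0.087}
scene [[0.527, 0.415, -0.742, -0.157], [-0.85, 0.244, -0.467, -0.488], [-0.013, 0.877, 0.481, 0.73], [0.0, 0.0, 0.0, 1.0]] 0.010363973436484614 [[570.72668224   0.         324.37305841]
 [  0.         570.72668224 245.66713254]
 [  0.           0.           1.        ]]
top [[0.087, 0.972, -0.216, 0.289], [-0.996, 0.086, -0.015, -0.061], [0.004, 0.216, 0.976, 1.304], [0.0, 0.0, 0.0, 1.0]] -0.01406567974966649 [[575.63238771   0.         322.36639497]
 [  0.         575.63238771 245.42529455]
 [  0.           0.           1.        ]]
```

View pics/scene0.png

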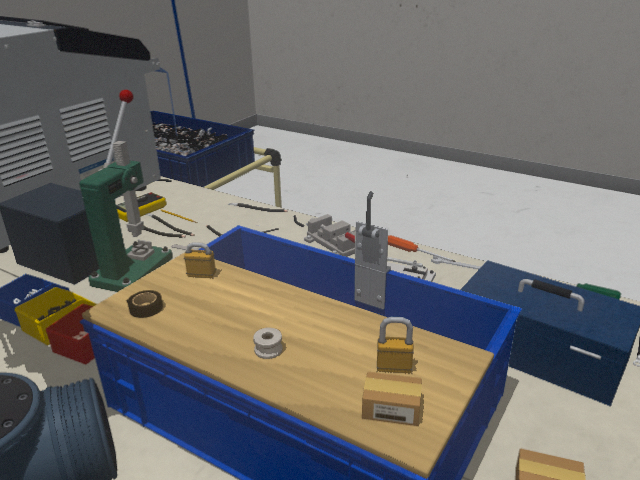

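View pics/top0.png

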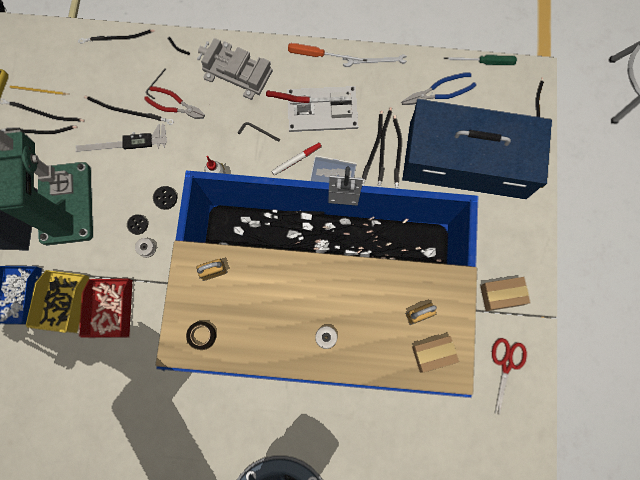

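The scene view shows the long-shackled padlock at about (396,345), the short one at (200,262) and the folded hook at (369,210) above its bracket. In the top view they are at (421,312), (211,268) and (345,180).

```bash
python3 - <<'E'
from h import *
def brass(z,box,zl,zh):
    W=z["W"];hsv=cv2.cvtColor(z["im"],cv2.COLOR_RGB2HSV)
    u0,v0,u1,v1=box; w=W[v0:v1,u0:u1]; 
    m=(w[...,2]>zl)&(w[...,2]<zh)&(z["d"][v0:v1,u0:u1]>0)
    return w[m]
for n,bl,bs,bh in(("scene",(365,310,425,372),(178,238,222,280),(350,185,395,310)),("top",(400,293,445,325),(190,250,235,282),(322,160,368,208))):
    z=np.load(n+"0.npz")
    for nm,b in(("long",bl),("short",bs)):
        for zl,zh in((.203,.232),(.232,.25),(.25,.3)):
            P=brass(z,b,zl,zh)
            if len(P)<5: continue
            r=cv2.minAreaRect((P[:,:2]*1000).astype(np.float32))
            print(n,nm,zl,len(P),np.round(r[0],1),np.round(r[1],1),round(r[2],1),"zq",np.round(np.percentile(P[:,2],[5,50,95]),4))
    for zl,zh in((.19,.22),(.22,.25),(.25,.262),(.262,.275),(.275,.29),(.29,.31),(.31,.325),(.325,.36)):
        P=brass(z,bh,zl,zh); P=P[(P[:,0]>.5)]
        if len(P)>3: print(n,"hook",zl,len(P),np.round(np.percentile(P,[5,50,95],0),3).tolist())
    W=z["W"]; print("board",W[350,300] if n=="top" else W[330,220])
E
```

```text
scene long 0.203 594 [ 405.  -244.4] [ 9. 48.] 23.7 zq [0.2045 0.2173 0.2305]
scene long 0.232 552 [ 413.7 -240.3] [25.7 48.4] 25.8 zq [0.2332 0.242  0.2464]
scene long 0.25 341 [ 413.6 -240.8] [ 9.5 43.5] 26.9 zq [0.253  0.2736 0.2828]
scene short 0.203 421 [457.1 154.6] [25. 53.] 49.0 zq [0.2044 0.218  0.2304]
scene short 0.232 318 [462.3 161.9] [28.6 49.7] 27.1 zq [0.2331 0.2419 0.2467]
scene short 0.25 111 [461.8 160.9] [11.3 40. ] 30.5 zq [0.251  0.2579 0.262 ]
scene hook 0.19 500 [[0.514, -0.121, 0.192], [0.65, -0.083, 0.204], [0.652, -0.05, 0.219]]
scene hook 0.22 471 [[0.647, -0.108, 0.222], [0.65, -0.081, 0.235], [0.653, -0.049, 0.249]]
scene hook 0.25 104 [[0.636, -0.109, 0.251], [0.649, -0.095, 0.256], [0.653, -0.049, 0.262]]
scene hook 0.262 288 [[0.632, -0.107, 0.263], [0.64, -0.084, 0.27], [0.652, -0.052, 0.275]]
scene hook 0.275 75 [[0.634, -0.1, 0.275], [0.64, -0.08, 0.277], [0.653, -0.055, 0.288]]
scene hook 0.29 52 [[0.634, -0.082, 0.291], [0.637, -0.079, 0.3], [0.641, -0.074, 0.309]]
scene hook 0.31 31 [[0.634, -0.082, 0.311], [0.636, -0.08, 0.317], [0.639, -0.077,
[... 667 characters left out ...]
], [0.65, -0.049, 0.217]]
top hook 0.22 68 [[0.647, -0.108, 0.223], [0.649, -0.059, 0.236], [0.651, -0.046, 0.248]]
top hook 0.25 37 [[0.648, -0.108, 0.251], [0.649, -0.061, 0.257], [0.651, -0.048, 0.262]]
top hook 0.262 210 [[0.632, -0.101, 0.264], [0.641, -0.076, 0.271], [0.651, -0.053, 0.274]]
top hook 0.275 51 [[0.635, -0.105, 0.275], [0.649, -0.079, 0.277], [0.652, -0.051, 0.285]]
top hook 0.29 15 [[0.634, -0.081, 0.292], [0.636, -0.078, 0.299], [0.638, -0.074, 0.304]]
top hook 0.31 12 [[0.634, -0.081, 0.31], [0.635, -0.077, 0.318], [0.636, -0.075, 0.324]]
top hook 0.325 47 [[0.634, -0.081, 0.33], [0.64, -0.078, 0.337], [0.647, -0.074, 0.343]]
board [ 0.32765311 -0.01915095  0.19631359]
```

```bash
python3 - <<'E'
from h import *
A=np.vstack([z["W"][z["d"]>0] for z in(np.load("top0.npz"),np.load("scene0.npz"))])
A=A[(A[:,2]>.24)&(A[:,0]>.1)&(A[:,0]<1)&(abs(A[:,1])<.9)]
g=np.round(A[:,:2]/.1).astype(int)
for c in np.unique(g,axis=0):
    P=A[(g==c).all(1)]; print(c/10,len(P),np.round(P[:,2].max(),3),end=" | ")
B=np.vstack([z["W"][z["d"]>0] for z in(np.load("top0.npz"),)])
B=B[(B[:,0]>.30)&(B[:,0]<.42)&(B[:,1]>-.33)&(B[:,1]<-.17)&(B[:,2]>.205)]
r=B[(B[:,0]<.38)];print("\nbox",len(r),r.min(0),r.max(0))
E
```

```text
[0.1 0. ] 125 0.324 | [ 0.4 -0.3] 287 0.283 | [ 0.4 -0.2] 722 0.286 | [0.4 0.2] 39 0.247 | [0.5 0.1] 144 0.263 | [0.5 0.2] 406 0.267 | [0.5 0.5] 153 0.267 | [0.5 0.6] 230 0.267 | [ 0.6 -0.1] 884 0.344 | [0.6 0. ] 26 0.28 | [0.6 0.5] 1228 0.27 | [0.6 0.6] 1123 0.316 | [0.6 0.9] 455 0.523 | [ 0.7 -0.1] 227 0.28 | [0.7 0. ] 21 0.275 | [0.7 0.5] 157 0.267 | [0.7 0.6] 1441 0.407 | [0.7 0.7] 1 0.401 | [0.7 0.9] 409 0.521 | [0.8 0.6] 60 0.408 | [0.8 0.9] 941 0.525 | [0.9 0.9] 908 0.518 | [1.  0.9] 379 0.487 | 
box 1121 [ 0.30657393 -0.31100556  0.20501157] [ 0.37593536 -0.2296137   0.23722749]
```

arm_command:
  deltas: [-1,0,0,-0.04,0.17,-1,0,0,-0.04,0.17,-1,0,0,-0.04,0.17,-1,0,0,-0.04,0.17,-1,0,0,0,0.17,-1,0,0,0,0.17,-1,0,0,0,0.17,-1,0,0,0,0.17,-1,0,0,0,0.17,-1,0,0,0,0.17,-1,0,0,0,0.17,-1,0,0,0,0.17]
  newtons: 30

```text
time: 1.6
position: [0.228, 0.5815, 0.3818]
tool_rot: [0.936, 0.353, -0.001, 0.0]
ft_force: [-0.2, 0.5, 0.5]
grip_width: 0.0006
grip_force: 0.0
```

arm_command:
  deltas: [-1,0,0,0,0.17,-1,0,0,0,0.17,-1,0,0,0,0.17,-1,0,0,0,0.17,-1,0,0,0,0.046,-1,0,0,0,0]

```text
time: 2.35
position: [0.228, 0.5816, 0.3819]
tool_rot: [1.0, 0.001, -0.0, 0.001]
ft_force: [-0.4, -0.4, 0.4]
grip_width: 0.0004
grip_force: 0.0
```

arm_command:
  deltas: [-1,0.0231,0.033,0,0,-1,0.0231,0.033,0,0,-1,0.0231,0.033,0,0,-1,0.0231,0.033,0,0,-1,0.0231,0.033,0,0,-1,0.0231,0.033,0,0,-1,0.0231,0.033,0,0,-1,0.0231,0.033,0,0,-1,0.0231,0.033,0,0,-1,0.0231,0.033,0,0]

```text
time: 3.6
position: [0.4603, 0.2511, 0.3824]
tool_rot: [1.0, 0.001, -0.0, -0.0]
ft_force: [-0.0, -0.0, -0.5]
grip_width: 0.0003
grip_force: 0.0
```

arm_command:
  deltas: [-1,0.0231,0.033,0,0,-1,0.0231,0.033,0,0,-1,0.0231,0.033,0,0,-1,0.0231,0.033,0,0,-1,0.0231,0.033,0,0,-1,0.0231,0.033,0,0,-1,0.0231,0.033,0,0,-1,0.0231,0.033,0,0,-1,0.0231,0.033,0,0,-1,0.0231,0.033,0,0,-1,0,0,0,0,-1,0,0,0,0]

```text
time: 5.1
position: [0.6909, -0.077, 0.382]
tool_rot: [1.0, 0.001, -0.001, -0.0]
ft_force: [0.5, 0.5, 0.9]
grip_width: 0.0007
grip_force: 0.0
```

arm_command:
  deltas: [-1,0,0,0.02,0,-1,0,0,0.02,0,-1,0,0,0.02,0,-1,0,0,0.015,0,-1,0,0,0,0,-1,-0.01,0,0,0,-1,-0.01,0,0,0,-1,-0.01,0,0,0,-1,-0.01,0,0,0,-1,-0.01,0,0,0]

```text
time: 6.35
position: [0.6406, -0.0775, 0.3078]
tool_rot: [1.0, 0.001, 0.0, 0.0]
ft_force: [0.7, 0.4, 0.2]
grip_width: 0.0006
grip_force: 0.1
```

arm_command:
  deltas: [-1,-0.01,0,0,0,-1,-0.01,0,0,0,-1,-0.01,0,0,0,-1,-0.01,0,0,0,-1,0,0,0,0,-1,0,0,0,0]

```text
time: 7.1
position: [0.6017, -0.0776, 0.3077]
tool_rot: [1.0, 0.001, 0.0, 0.0]
ft_force: [-0.5, -0.0, -0.2]
grip_width: 0.0006
grip_force: 0.0
```

```bash
python3 - <<'E'
from h import *
im,d,p=cap("scene"); np.savez("scene1.npz",im=im,d=d,W=world(p,d)); cv2.imwrite("pics/s1.png",cv2.resize(im[150:350,260:500,::-1],None,fx=3,fy=3))
E
```

```text
(no output)
```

View pics/s1.png

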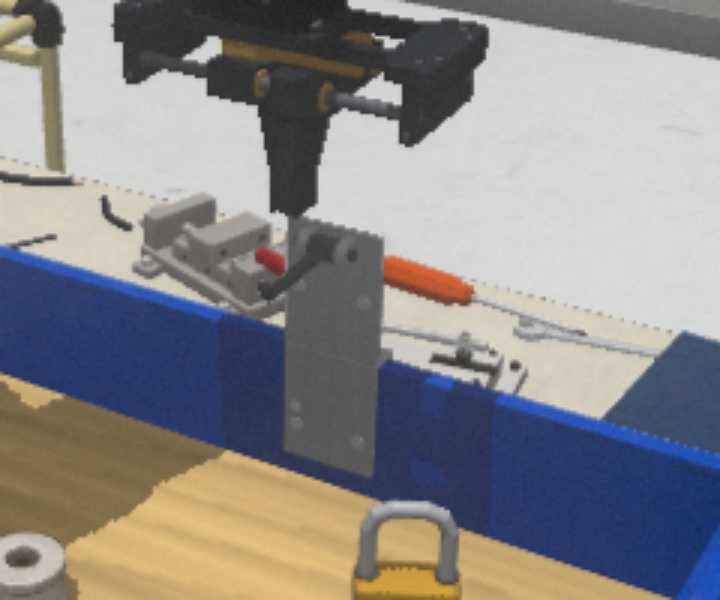

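The hook is out and level, with its tip near pixel (348,247) in the full scene frame. I'll measure it and move over the padlock.

```bash
python3 - <<'E'
from h import *
z=np.load("scene1.npz");W=z["W"][215:262,335:385];P=W[(z["d"][215:262,335:385]>0)]
P=P[(P[:,0]>.55)&(P[:,0]<.645)&(abs(P[:,1]+.078)<.015)&(P[:,2]>.24)&(P[:,2]<.295)]
for a in np.arange(.555,.645,.01):
    q=P[(P[:,0]>=a)&(P[:,0]<a+.01)]
    if len(q): print(round(a,3),len(q),np.round(q.min(0),4)[1:],np.round(q.max(0),4)[1:])
E
```

```text
0.555 5 [-0.0821  0.2737] [-0.0783  0.2767]
0.565 29 [-0.0826  0.2621] [-0.0747  0.278 ]
0.575 14 [-0.083  0.266] [-0.0768  0.2708]
0.585 21 [-0.0827  0.2626] [-0.0756  0.2705]
0.595 15 [-0.0825  0.2655] [-0.0771  0.2713]
0.605 16 [-0.0822  0.2636] [-0.0763  0.2707]
0.615 17 [-0.0824  0.2641] [-0.0742  0.2709]
0.625 78 [-0.0929  0.2611] [-0.0637  0.274 ]
0.635 59 [-0.0924  0.2518] [-0.0633  0.2757]
```

arm_command:
  deltas: [-1,0,0,-0.04,0,-1,0,0,-0.04,0,1,-0.0376,0.0324,0,0,1,-0.0376,0.0324,0,0,1,-0.0376,0.0324,0,0,1,-0.0376,0.0324,0,0,1,-0.0376,0.0324,0,0,1,0,0,0,-0.16,1,0,0,0,-0.15,1,0,0,0,-0.15,1,0,0,0,0,1,0,0,0,0]

```text
time: 8.65
position: [0.4139, -0.2399, 0.3876]
tool_rot: [0.974, 0.228, 0.0, 0.0]
ft_force: [0.7, -1.1, 0.3]
grip_width: 0.085
grip_force: 0.0
```

```bash
python3 - <<'E'
from h import *
s=status.get_obs();print(s["position"],s["tool_rot"])
im,d,p=cap("wrist");W=world(p,d);cv2.imwrite("pics/w1.png",im[...,::-1])
ok=(d>0)&(abs(W[...,0]-.414)<.05)&(abs(W[...,1]+.24)<.05)
for zl,zh in((.235,.25),(.26,.29)):
    P=W[ok&(W[...,2]>zl)&(W[...,2]<zh)]
    if len(P)>5:
        r=cv2.minAreaRect((P[:,:2]*1000).astype(np.float32));print(zl,len(P),r,np.percentile(P[:,2],[5,50,95]))
E
```

```text
[ 0.41385999 -0.23988585  0.38757152] [9.73686960e-01 2.27889657e-01 6.51893792e-05 5.67381731e-05]
0.235 1097 ((416.83056640625, -237.94659423828125), (23.044179916381836, 47.480289459228516), 30.686025619506836) [0.23812781 0.24157068 0.24386802]
0.26 661 ((415.62359619140625, -239.0502166748047), (7.769022464752197, 42.31409454345703), 26.056005477905273) [0.2651476  0.27890169 0.28217784]
```

View pics/w1.png

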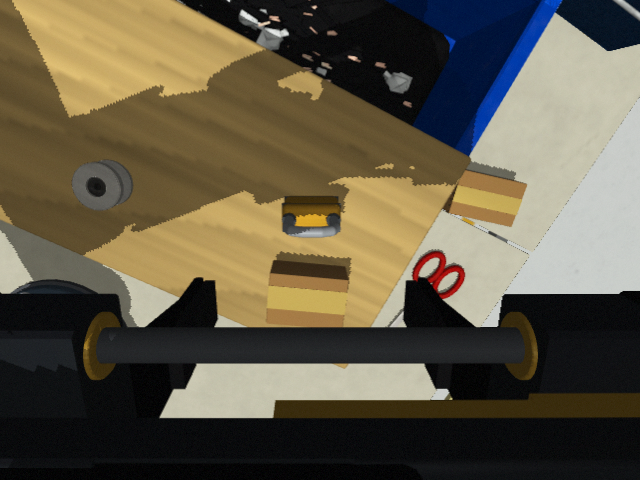

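The padlock sits at (311,216), squared to the fingers, which straddle it. Now I'll go down and grip it.

arm_command:
  deltas: [1,0.001,0,0.03,0,1,0,0,0.03,0,1,0,0,0.03,0,1,0,0,0.03,0,1,0,0,0.025,0,1,0,0,0.0235,0,1,0,0,0,0,1,0,0,0,0]

```text
time: 9.7
position: [0.4151, -0.2398, 0.2198]
tool_rot: [0.974, 0.229, 0.0, 0.001]
ft_force: [-0.1, -0.6, 0.4]
grip_width: 0.0872
grip_force: 0.0
```

arm_command:
  deltas: [-0.4,0,0,0,0,-0.4,0,0,0,0,-0.4,0,0,0,0,-0.4,0,0,0,0,-0.4,0,0,0,0,-0.4,0,0,0,0]
  newtons: 35

```text
time: 10.45
position: [0.4147, -0.2396, 0.2192]
tool_rot: [0.973, 0.229, 0.0, 0.0]
ft_force: [0.1, -0.6, 0.4]
grip_width: 0.0476
grip_force: 35.0
```

arm_command:
  deltas: [-0.4,0,0,-0.02,0,-0.4,0,0,-0.03,0,-0.4,0,0,0,0.12,-0.4,0,0,0,0.12,-0.4,0,0,0,0.12,-0.4,0,0,0,0.102,-0.4,0.019,-0.032,0,0,-0.4,0.019,-0.032,0,0,-0.4,0.019,-0.032,0,0,-0.4,0.019,-0.032,0,0,-0.4,0.019,-0.033,0,0,-0.4,0,0,0,0]

```text
time: 11.95
position: [0.5098, -0.0761, 0.2683]
tool_rot: [1.0, 0.002, -0.001, -0.001]
ft_force: [-0.5, 0.1, -3.6]
grip_width: 0.048
grip_force: 35.0
```

arm_command:
  deltas: [-0.4,0,0,0.019,0,-0.4,0,0,0.019,0,-0.4,0,0,0,0,-0.4,0,0,0,0]

```text
time: 12.45
position: [0.5096, -0.079, 0.2314]
tool_rot: [1.0, -0.0, 0.0, 0.0]
ft_force: [0.1, 0.7, -2.4]
grip_width: 0.0479
grip_force: 35.0
```

```bash
python3 - <<'E'
from h import *
s=status.get_obs();print(s["position"],s["tool_rot"],s["grip_width"])
im,d,p=cap("scene");W=world(p,d); cv2.imwrite("pics/s2.png",cv2.resize(im[180:340,270:470,::-1],None,fx=3.5,fy=3.5))
hsv=cv2.cvtColor(im,cv2.COLOR_RGB2HSV)
m=(d>0)&(abs(W[...,0]-.51)<.03)&(abs(W[...,1]+.08)<.035)&(W[...,2]>.2)&(W[...,2]<.31)
b=m&(hsv[...,1]>120)&(hsv[...,2]>60)&(W[...,2]<.27);P=W[b];print("brass",len(P),P.min(0),P.max(0),np.percentile(P[:,2],98))
g=m&(hsv[...,1]<60)&(hsv[...,2]>90);P=W[g];print("shackle",len(P),np.percentile(P,[3,50,97],0))
E
```

```text
[ 0.50962998 -0.07897024  0.23135073] [ 9.99999911e-01 -3.92461673e-04  7.82732674e-05  1.35306738e-04] 0.04791778799168748
brass 662 [ 0.49449419 -0.10408512  0.20921985] [ 0.51818886 -0.05594428  0.25742012] 0.25608774546939406
shackle 41 [[ 0.50430438 -0.0984406   0.26227599]
 [ 0.50679725 -0.06510929  0.28202923]
 [ 0.5098999  -0.06192358  0.29375697]]
```

View pics/s2.png

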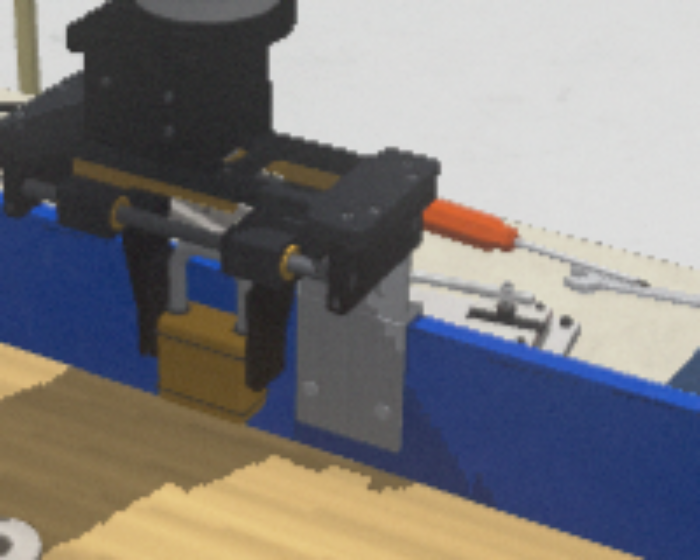

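The padlock hangs square in the fingers at about (210,360) in the crop, upright, with its opening lined up with the hook. Threading it now.

arm_command:
  deltas: [-0.4,0.012,0,0,0,-0.4,0.012,0,0,0,-0.4,0.012,0,0,0,-0.4,0.012,0,0,0,-0.4,0.01,0,0,0,-0.4,0,0,0,0]

```text
time: 13.25
position: [0.5685, -0.0785, 0.2309]
tool_rot: [1.0, 0.0, 0.0, 0.0]
ft_force: [-0.5, 0.1, -3.3]
grip_width: 0.0478
grip_force: 35.0
```

arm_command:
  deltas: [-0.4,0.012,0,0,0,-0.4,0.012,0,0,0,-0.4,0.012,0,0,0,-0.4,0,0,0,0]

```text
time: 13.75
position: [0.6048, -0.0786, 0.231]
tool_rot: [1.0, 0.0, 0.0, 0.0]
ft_force: [0.2, -0.3, -2.8]
grip_width: 0.0476
grip_force: 35.0
```

```bash
python3 - <<'E'
from h import *
s=status.get_obs();print(s["position"],s["ft_force"])
im,d,p=cap("scene"); cv2.imwrite("pics/s3.png",cv2.resize(im[180:340,290:490,::-1],None,fx=3.5,fy=3.5))
E
```

```text
[ 0.60482163 -0.07856598  0.23099792] [ 0.23677878 -0.27049982 -2.78637986]
```

View pics/s3.png

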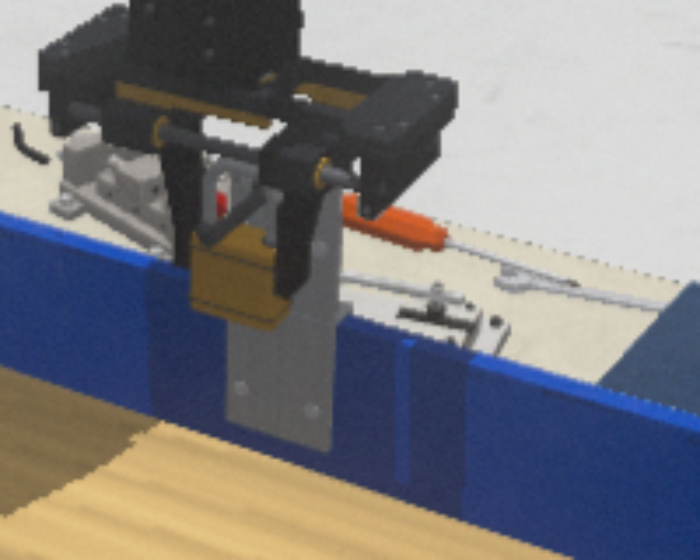

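The hook bar passes through the shackle, with its tip at (205,235) in front of the body. Next I'll lower until it carries the weight.

arm_command:
  deltas: [-0.4,0,0,0.007,0,-0.4,0,0,0.006,0,-0.4,0,0,0.001,0,-0.4,0,0,0,0]

```text
time: 14.3
position: [0.6034, -0.0784, 0.2169]
tool_rot: [1.0, -0.0, -0.0, -0.0]
ft_force: [-0.1, -0.6, -2.1]
grip_width: 0.0476
grip_force: 35.0
```

arm_command:
  deltas: [-0.4,0,0,0.001,0,-0.4,0,0,0,0,-0.4,0,0,0,0]

```text
time: 14.68
position: [0.6036, -0.0784, 0.2162]
tool_rot: [1.0, -0.0, 0.0, 0.0]
ft_force: [0.3, -0.5, -3.2]
grip_width: 0.0477
grip_force: 35.0
```

arm_command:
  deltas: [-0.4,0,0,0.001,0,-0.4,0,0,0,0,-0.4,0,0,0,0]

```text
time: 15.05
position: [0.6036, -0.0784, 0.215]
tool_rot: [1.0, -0.0, -0.0, -0.0]
ft_force: [0.2, -0.2, -2.3]
grip_width: 0.0479
grip_force: 35.0
```

arm_command:
  deltas: [-0.4,0,0,0.001,0,-0.4,0,0,0,0,-0.4,0,0,0,0]

```text
time: 15.42
position: [0.6036, -0.0784, 0.2141]
tool_rot: [1.0, -0.0, 0.0, 0.0]
ft_force: [0.4, -0.9, -2.5]
grip_width: 0.0479
grip_force: 35.0
```

arm_command:
  deltas: [-0.4,0,0,0.001,0,-0.4,0,0,0,0,-0.4,0,0,0,0]

```text
time: 15.8
position: [0.6038, -0.0785, 0.2136]
tool_rot: [1.0, -0.0, 0.0, 0.0]
ft_force: [-2.1, 0.7, 2.9]
grip_width: 0.048
grip_force: 35.0
```

arm_command:
  deltas: [0,0,0,0,0,0.2,0,0,0,0,0.6,0,0,0,0,1,0,0,0,0,1,0,0,0,0,1,0,0,0,0]

```text
time: 16.55
position: [0.6036, -0.0784, 0.213]
tool_rot: [1.0, -0.0, -0.0, 0.0]
ft_force: [0.9, -0.6, -0.3]
grip_width: 0.0827
grip_force: 0.0
```

arm_command:
  deltas: [1,0,0,-0.01,0,1,0,0,-0.02,0,1,0,0,-0.03,0,1,0,0,-0.03,0,1,0,0,-0.04,0,1,0,0,-0.04,0,1,-0.04,0,0,0,1,-0.04,0,0,0,1,-0.04,0,0,0,1,-0.04,0,0,0,1,0,0,0,0,1,0,0,0,0]

```text
time: 18.05
position: [0.4445, -0.0787, 0.384]
tool_rot: [1.0, -0.0, 0.001, 0.0]
ft_force: [-0.1, 0.2, 1.0]
grip_width: 0.0872
grip_force: 0.0
```

```bash
python3 - <<'E'
from h import *
im,d,p=cap("scene");cv2.imwrite("pics/s4.png",im[...,::-1])
E
```

```text
(no output)
```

View pics/s4.png

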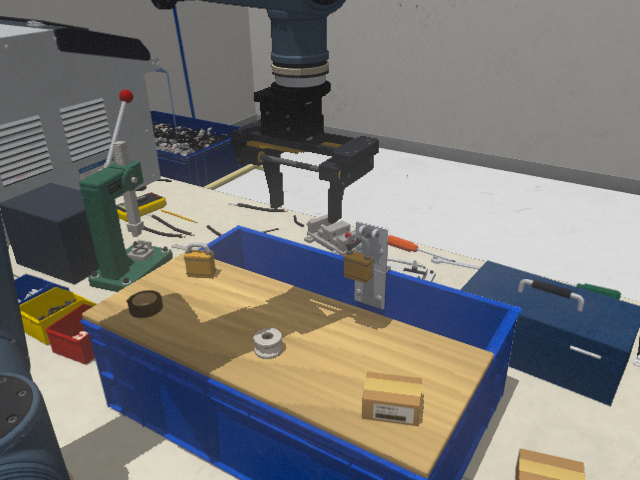

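The padlock hangs on the hook at (358,265), the gripper is clear, and the short padlock is untouched at (200,262). I'll let any swing settle, check again and hand in.

arm_command:
  deltas: [1,0,0,0,0,1,0,0,0,0,1,0,0,0,0,1,0,0,0,0,1,0,0,0,0,1,0,0,0,0,1,0,0,0,0,1,0,0,0,0,1,0,0,0,0,1,0,0,0,0,1,0,0,0,0,1,0,0,0,0]

```text
time: 19.6
position: [0.4436, -0.0784, 0.3831]
tool_rot: [1.0, -0.0, 0.0, 0.0]
ft_force: [0.7, 0.3, 0.0]
grip_width: 0.0877
grip_force: 0.0
```

```bash
python3 - <<'E'
from h import *
im,d,p=cap("scene");W=world(p,d);hsv=cv2.cvtColor(im,cv2.COLOR_RGB2HSV)
m=(d>0)&(hsv[...,1]>120)&(abs(W[...,0]-.6)<.035)&(abs(W[...,1]+.08)<.04)&(W[...,2]>.17)&(hsv[...,0]<30)
P=W[m];print(len(P),P.min(0),P.max(0))
if len(P)>150 and P[:,2].max()>.22: print(order.hand_in())
E
```

```text
498 [ 0.58816104 -0.10399358  0.19362357] [ 0.61180718 -0.05554695  0.2395145 ]
the job is handed in; nothing more can be done
None
```

The hook is swung down level, the long-shackled padlock hangs on it by its shackle with the gripper clear, the short padlock was left alone, and the job was handed in at about 20 s.

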